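# Face the jar and hang its price tag

## Task

One of the three jars on the crate has its label turned away from the customers: turn it in its recess until the label faces straight to the front like the others. Its price tag is still on the spare-tag stand: hang it over the price rail, board to the customers, centred in front of that jar. Leave the other jars and their tags as they are.

Things in the scene. Friction and masses are not known exactly. Their poses are not given: they have to be found in the camera images.
- crate: Fixed oak crate under the jars: 130 mm deep (x), 420 wide (y), 85 high. Origin: centre of its underside; +x points out of its front, to the customers, away from the robot; y runs along the row of jars. In its top three round recesses, 10 mm deep, 99 wide, 125 apart, lined with slick plastic, hold a jar each. The price rail runs along its front, parallel to y (see mark1)
- jar_mid (a point): The jar to turn, the one whose label is not at the front: wide glass jar, 96 mm across, 62 high, flat brass-coloured lid 98 mm across, about 0.4 kg, loose. Point on its axis, 31 mm under the lid's top; z is its axis, +x points out through its label. A 16 mm wide paper seal runs from the label over the lid's edge towards the lid's middle, seen from above
- jar: The same jar: origin on its axis at its foot, axes as jar_mid. Too wide for most grippers. Smooth glass, it turns easily in its recess, which keeps it in place: a closed fingertip pressed on the lid, 35 to 40 mm from its axis, with some 5 to 12 N (stiff, little give) and led round the axis turns it; it may slip a little
- jar_label (a point): Middle of that jar's paper label, 48 mm out from its axis and 25 mm over its foot
- jar_b_label (a point): Middle of the label of a second, alike jar, already facing front; it stays as it is
- jar_c_label (a point): Middle of the label of a third, alike jar, already facing front; it stays as it is
- place0 (a point): Centre of the floor of the crate's recess at its +y end, 75 mm above the table
- place1 (a point): The same for the middle recess
- place2 (a point): The same for the recess at the -y end
- mark0 (a point): Point on the axis of the price rail straight in front of the recess at the +y end (a scorched tick on the crate's top front edge shows the middle of each recess)
- mark1 (a point): The same for the middle recess. The price rail is a fixed round steel bar 10 mm thick, 400 mm long, held at both ends, its axis 91 mm in front of the crate's centre (26 mm in front of its face) and 62 mm above the table
- mark2 (a point): The same for the recess at the -y end
- tag_grip (a point): The loose price tag, at the start hanging on the spare-tag stand (about 0.11 kg): centre of its grip, an upright beech finger tab on its top, 20 mm wide (y), 10 thick (x), 42 high. The point lies 36 mm above tag_hook and 15 mm below the tab's top, 27 mm above the tab's foot. +x points out of the board's face
- tag_hook (a point): The same tag: the point in its fold where the rail's axis lies when it hangs; z up, +x out of the board's face, y along the rail. Its slot, 16 mm wide (x), centred here, closed 5 mm above by a flat web, is open below: the tag goes straight down over a 10 mm rail with 3 mm to spare before and behind
- tag_face (a point): Middle of the front face of that tag's slate-black board (64 mm wide, 55 high, 4 thick), 12 mm in front of tag_hook and 22 below it; the board's lower edge is 50 mm below tag_hook
- tag: The same tag: origin 50 mm under tag_hook, level with the board's lower edge; axes as tag_hook. Behind the rail it has a leg 40 mm wide, 4 thick, whose flared lip ends 34 mm below tag_hook and 17 mm behind it
- tag_b_hook (a point): The like point of the tag that hangs in front of the second jar; it stays there
- tag_c_hook (a point): The like point of the tag that hangs in front of the third jar; it stays there
- stand_rod (a point): Middle of the rod of the fixed spare-tag stand: a 10 mm steel rod along y between two uprights 124 mm apart, 78 mm above the table, on an oak foot 85 by 150 by 16 mm. The loose tag hangs over it
Things that resemble listed ones, but are neither listed nor needed, are in the scene too. Leave any purple look-alike of the tag alone.

How it is judged:
At the end, for the whole second after the job is handed in: Label to the front within about 11 degrees, jar seated in its recess; tag released and still on the price rail, board to the customers, upright within about 14 degrees, its middle within 12 mm of straight in front of that jar; other jars (15 mm) and tags (20 mm) not moved (angle between the x axis of jar_mid and the x axis of crate, either way round below 0.2 rad and x of jar_label in the frame of crate above 0.035 m and angle between jar_mid's own z axis and vertical below 0.06 rad and z of jar_mid in the frame of crate below 0.11 m and ((horizontal distance between jar_mid and place0 below 0.006 m and distance between tag_hook and mark0 below 0.013 m) or (horizontal distance between jar_mid and place1 below 0.006 m and distance between tag_hook and mark1 below 0.013 m) or (horizontal distance between jar_mid and place2 below 0.006 m and distance between tag_hook and mark2 below 0.013 m)) and z of tag_hook in the frame of crate between 0.057 and 0.067 m and x of tag_face in the frame of crate above 0.096 m and angle between tag_hook's own z axis and vertical below 0.25 rad and angle between the x axis of tag_hook and the x axis of crate, either way round below 0.3 rad and linear speed of tag below 0.03 m/s and angular speed of tag below 0.3 rad/s and linear speed of jar below 0.01 m/s and angular speed of jar below 0.1 rad/s and distance of each of jar_b_label, jar_c_label from where it was at the start of the episode below 0.015 m and distance of each of tag_b_hook, tag_c_hook from where it was at the start of the episode below 0.02 m); the robot touches nothing.
It fails at once if one of the other two jars is turned or shoved (its label moves more than 25 mm) (distance of any of jar_b_label, jar_c_label from where it was at the start of the episode above 0.025 m).
It fails at once if one of the other two tags is pushed along or knocked off the rail (moves more than 30 mm) (distance of any of tag_b_hook, tag_c_hook from where it was at the start of the episode above 0.03 m).
It fails at once if the glass jar is tipped over (leans more than about 35 degrees) (angle between jar_mid's own z axis and vertical above 0.6 rad).
It also fails if it takes over 72 s, if anything falls off the work surface, if the arm or the gripper's body presses on something with over 40 N, if the wrist force passes 120 N, or if a joint passes its speed limit or range.

## Robot

A 6-joint arm with a two-finger parallel gripper is mounted at the origin on the work surface. World frame = base frame: x ahead of the robot, y to its left, z up, the work surface at z = 0. Lengths are in m, angles in rad, forces in N, time in s.
With the tool pointing down it reaches from about 0.25 to 0.775 m from the base axis. Payload 4 kg.
Tool frame: the origin (TCP) lies on the mounting face of the last link; the fingertips stand 199 mm ahead of it and the grasp point (between the pads) lies 180 mm ahead of it (ctrl.hold_point_z is the distance from the TCP to the grasp point, in m); z points along the fingers, y is the line along which they close (so a half turn about z gives the same grasp; the last joint's range is limited). The gripper opens to 94 mm and grips with 3 to 60 N. Pads are 16 mm wide; open, the fingers measure 119 mm over their backs; the gripper's body (75 mm by 177 mm) begins 78 mm behind the grasp point.
Start: joints at [1.079, 0.087, 1.371, -0, 1.684, -0.103], TCP at [0.208, 0.509, 0.405] pointing down, gripper open.
Joint ranges: [-3.1, 3.1], [-0.76, 2.03], [0.27, 2.55], [-1.08, 4.22], [0.17, 2.65], [-2.57, 2.57]. Speed limits (rad/s): [2.79, 2.79, 3.14, 3.14, 3.14, 3.14].

## Interface

Orientations are given as a 3x3 rotation matrix whose columns are the frame's x, y, z axes.
In Python, from cell import telemetry, cams, workorder, ctrl gives the robot as it stands.
- The arm moves only by the tool servo_tool, never from a script. Its argument "plan" is a list of rows, each an object of numbers: "dx", "dy", "dz": the shift along the tool's x, y, z in m; "twist": the turn about the tool's z in rad; "jaw": the opening, from 0 (shut) to 1 (fully open). A call has exactly 10 rows; each row is the pose to reach, as a shift and turn from the pose commanded when the call began, along the tool's axes at that moment; what a row does not reach only later rows make up. A row lasts 1/8 s, in which the tool goes at most 62.5 mm and 10.7 degrees, less where a joint would pass 70% of its speed; a pose out of reach is approached as far as the arm can. A call with a gripper value outside its range is refused whole. The fingers move at their own pace and stop on an object; "squeeze" is the grip in N (left out, the last holds). Time passes only in rows, so rows that repeat a pose let the fingers close, or fill a call up. It gives the time, the measured TCP pose, the force, the opening and the grip force at its end, in the units of the state.
- telemetry.get_obs(): the state, without advancing time (a new reading comes with each control period).
- cams.snapshot(name): name is "scene" or "top"; returns a dict with "color" (400x640x3 uint8, red, green, blue), "z_map" (400x640 float32, m along the optical axis (not along the pixel's ray), 0 where there is no reading), "vfov" (degrees; the focal length in pixels is half the picture's height over the tangent of half this angle, whatever the lens; pixels are square), "cx", "cy" (the principal point, pixels), "world_to_cam" (4x4, takes a point from world to camera coordinates). Camera axes: x right, y up, looking along -z (the intrinsics and any distortion apply to the point x, -y, -z); pixel columns grow to the right and rows downward; lengths in m; the calibration is good to about 2 mm. A picture is of the moment at which its call begins.
- workorder.finish_job(): hands the job in; it is judged then, once.
The state is a dict: "time": time; "joints": joint angles; "qd": joint speeds; "tau": joint torques, N m; "eef_pos": TCP position; "tool_rot": TCP orientation; "ft_force": force on the tool from outside, world axes, zero at the start; "wrist_torque": the same for the moment, N m; "opening": finger opening in m; "grasp_force": force on a finger pad.
Only numpy, scipy, OpenCV 4.12 (cv2) and the standard library are available. Lean on these libraries where they do the work, as an engineer would, in place of code of your own. Each camera call takes 0.05 s, during which the arm holds its last target. There are 200 camera calls.

## Working session

There is one attempt and no reset: what is moved stays moved. The work goes in short steps, Python scripts to look and compute and a tool call to move; the robot and the scene stay as the last step left them, time stands still between calls to the robot, and variables do not carry over. Pictures are saved under pics/ and viewed, at most 10 in all, crops included, and the job is handed in when it is done.

Besides the shell and the picture viewer there is one more tool, called after "Call:" as name(argument=value, ...), one argument or row to a line, values as JSON. servo_tool: Moves the arm, as the interface text tells. Its arguments: {"type":"object","properties":{"plan":{"type":"array"},"squeeze":{"type":"number"}},"required":["plan"]}

```bash
ls; mkdir -p pics; cat > h.py <<'E'
import numpy as np, cv2
from cell import telemetry, cams, workorder, ctrl
def snap(n):
    s=cams.snapshot(n); s['f']=200/np.tan(np.radians(s['vfov'])/2); return s
def cloud(s):
    h,w=s['z_map'].shape; u,v=np.meshgrid(np.arange(w),np.arange(h)); z=s['z_map']
    p=np.stack([(u-s['cx'])/s['f']*z,-(v-s['cy'])/s['f']*z,-z,np.ones_like(z)],-1)
    return (p@np.linalg.inv(s['world_to_cam']).T)[...,:3]
def ray(s,u,v,z):
    M=np.linalg.inv(s['world_to_cam']); d=M[:3,:3]@np.array([(u-s['cx'])/s['f'],-(v-s['cy'])/s['f'],-1]); o=M[:3,3]
    return o+d*(z-o[2])/d[2]
def proj(s,p):
    c=s['world_to_cam']@np.append(p,1); return s['cx']-s['f']*c[0]/c[2], s['cy']+s['f']*c[1]/c[2]
def save(n,im): cv2.imwrite(n,im[...,::-1])
E
python3 - <<'E'
from h import *
print(telemetry.get_obs())
for n in("scene","top"):
    s=snap(n); save(f'pics/{n}0.png',s['color']); print({k:v for k,v in s.items() if k not in('color','z_map')})
    np.savez(f'{n}0.npz',**s)
E
```

```text
pics
{'time': 0.0, 'joints': array([ 1.07892466e+00,  8.79739969e-02,  1.37226434e+00, -6.79392277e-07,
        1.68359514e+00, -1.03116316e-01]), 'qd': array([ 1.40015084e-05,  4.48875684e-05,  7.44005309e-04, -7.07641931e-04,
        4.38645242e-04,  3.11027106e-04]), 'tau': array([ 1.17098803e-04, -3.40183282e+01, -3.02428794e+01,  7.17988866e-02,
        3.31077143e-02, -1.78168771e-04]), 'eef_pos': array([0.20843066, 0.508857  , 0.40348819]), 'tool_rot': array([[-9.25381395e-01,  3.79035822e-01, -1.05769386e-03],
       [ 3.79037228e-01,  9.25379315e-01, -1.97549493e-03],
       [ 2.29984679e-04, -2.22899160e-03, -9.99997489e-01]]), 'ft_force': array([-0.70345771, -0.5878852 , -1.24169966]), 'wrist_torque': array([-0.02468375,  0.04056022,  0.01861961]), 'grasp_force': 0.0, 'opening': 0.09380720093150659}
{'vfov': 43.0653584068783, 'cx': 324.6834427362443, 'cy': 203.21308496263572, 'world_to_cam': array([[-1.95215577e-01,  9.80648724e-01,  1.47972827e-02,
         1.32169873e-03],
       [-7.49059422e-01, -1.58818800e-01,  6.43184710e-01,
         3.11590638e-01],
       [ 6.33088351e-01,  1.14475630e-01,  7.65568070e-01,
        -1.42773192e+00],
       [ 0.00000000e+00,  0.00000000e+00,  0.00000000e+00,
         1.00000000e+00]]), 'f': np.float64(506.881571759476)}
{'vfov': 53.48017248373767, 'cx': 321.211764853315, 'cy': 196.77549104265634, 'world_to_cam': array([[-0.02478191, -0.99951944, -0.01862098,  0.0978245 ],
       [ 0.99137299, -0.02696952,  0.12826625, -0.47768832],
       [-0.12870681, -0.01528165,  0.99156494, -0.90259043],
       [ 0.        ,  0.        ,  0.        ,  1.        ]]), 'f': np.float64(396.9636043690106)}
```

View pics/scene0.png

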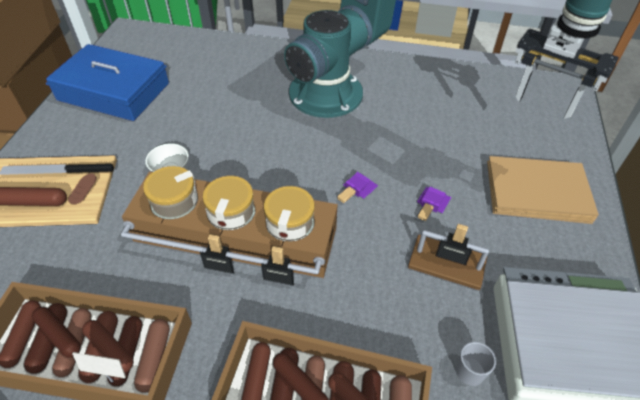

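View pics/top0.png

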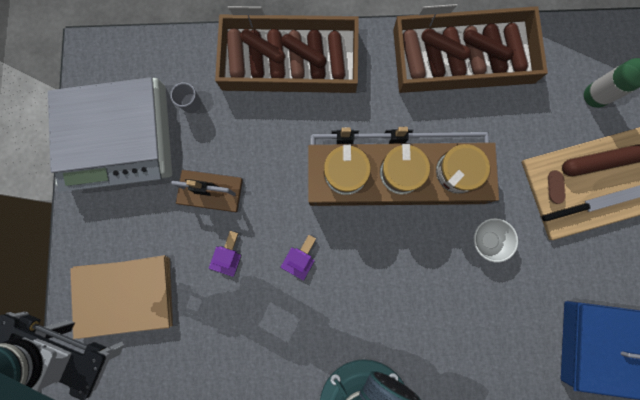

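Candidates for the loose tag (top view):
- black-board tag on the stand, (200,187)
- purple look-alikes lying at (225,255) and (297,258)
- tags already on the rail, (345,133) and (400,133)

I choose the one on the stand. The jar to turn is at (465,168), the -y end, with its seal pointing down-left. The other two seals point up, to the front.

```bash
python3 - <<'E'
from h import *
t=dict(np.load('top0.npz')); s=dict(np.load('scene0.npz'))
for n,S,box in(('top',t,(300,500,110,215)),('scene',s,(120,345,150,290))):
    c=cloud(S); x0,x1,y0,y1=box
    hsv=cv2.cvtColor(S['color'],cv2.COLOR_RGB2HSV)
    m=((hsv[...,0]>14)&(hsv[...,0]<30)&(hsv[...,1]>110)&(hsv[...,2]>110)).astype(np.uint8); 
    k=np.zeros_like(m);k[y0:y1,x0:x1]=m[y0:y1,x0:x1]
    for q in cv2.findContours(k,0,2)[0]:
        if cv2.contourArea(q)<300: continue
        h=cv2.convexHull(q); P=np.array([ray(S,*p[0],.137) for p in h])[:,:2].astype(np.float32)
        print(n,'lid circle',cv2.minEnclosingCircle(P), 'depth z', np.median(c[...,2][cv2.drawContours(np.zeros_like(m),[q],-1,1,-1)>0]))
c=cloud(t)
# crate top by depth
z=c[...,2]; m=((abs(z-.085)<.008)).astype(np.uint8); k=np.zeros_like(m);k[110:215,300:505]=m[110:215,300:505]
k=cv2.morphologyEx(k,cv2.MORPH_OPEN,np.ones((3,3)))
q=np.argwhere(k)[:,::-1]; P=np.array([ray(t,*p,.085)[:2] for p in q],np.float32); print('crate',cv2.minAreaRect(P))
# seal on jar: white in lid
hsv=cv2.cvtColor(t['color'],cv2.COLOR_RGB2HSV)
w=((hsv[...,1]<60)&(hsv[...,2]>150)&(abs(z-.137)<.012)).astype(np.uint8); k=w*0;k[135:205,320:500]=w[135:205,320:500]
for q in cv2.findContours(k,0,1)[0]:
    if cv2.contourArea(q)>20: 
        M=cv2.moments(q);print('seal',M['m10']/M['m00'],M['m01']/M['m00'],ray(t,M['m10']/M['m00'],M['m01']/M['m00'],.137))
a=cv2.resize(t['color'][160:220,165:255],None,fx=6,fy=6,interpolation=cv2.INTER_CUBIC)
b=cv2.resize(s['color'][215:295,400:500],None,fx=4.5,fy=4.5,interpolation=cv2.INTER_CUBIC)[:360]
d=cv2.resize(t['color'][135:205,430:500],None,fx=3.4,fy=3.4,interpolation=cv2.INTER_CUBIC)[:240]
im=np.zeros((600,800,3),np.uint8); im[:360,:540]=a; bb=cv2.resize(b,(300,240)); im[360:,:300]=bb; im[360:360+d.shape[0],310:310+d.shape[1]]=d[:240]
save('pics/crop.png',im)
for u,v in((205,187),(197,187),(200,187),(204,190),(175,184),(226,190)): print(u,v,c[v,u])
E
```

```text
top lid circle ((0.5275848507881165, 0.029124625027179718), 0.04976476728916168) depth z 0.13563850636869917
top lid circle ((0.5431283116340637, -0.08927667140960693), 0.06843271851539612) depth z 0.1356145262413796
top lid circle ((0.5429422855377197, -0.21632502973079681), 0.06926658749580383) depth z 0.13547790449954522
scene lid circle ((0.5721131563186646, -0.07247374206781387), 0.2048080563545227) depth z 0.08653826477904214
crate ((0.5247586965560913, -0.09702710807323456), (0.41943711042404175, 0.1306273341178894), 89.00309753417969)
seal 456.02496328928044 177.49926578560937 [ 0.49927857 -0.19838437  0.137     ]
seal 346.5 152.43108974358972 [0.55943992 0.02796379 0.137     ]
seal 405.58609794628745 151.5955766192733 [ 0.55758985 -0.0965027   0.137     ]
205 187 [0.50246494 0.34436078 0.08379664]
197 187 [0.50155625 0.35952381 0.09239359]
200 187 [0.50099942 0.35208893 0.0946659 ]
204 190 [0.49540953 0.3458754  0.08585265]
175 184 [0.51222998 0.41460023 0.07761789]
226 190 [0.49492875 0.29800539 0.0801502 ]
```

View pics/crop.png

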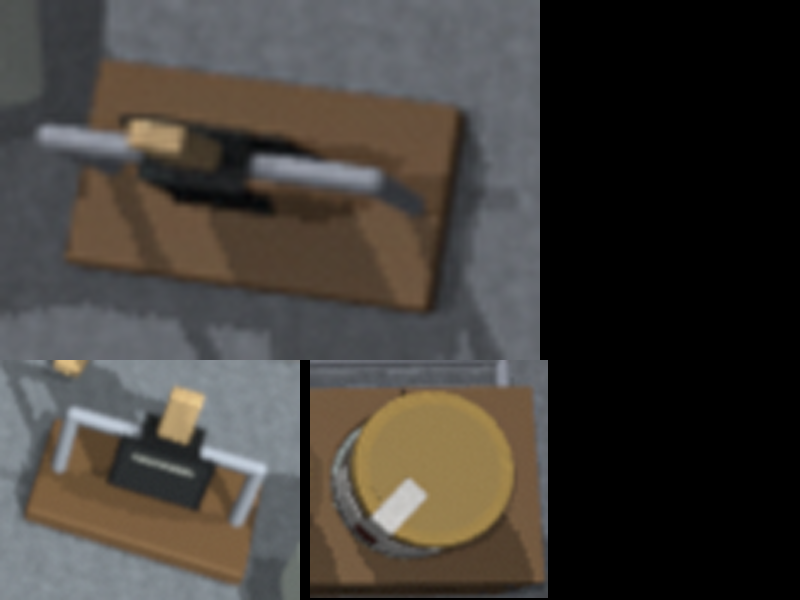

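The crop confirms the choice: black board on the rod with the beech tab on top at top-view px ~(191,183). The jar seal points about 135° away from the front. Next I measure the tag, the rod and the rail.

```bash
python3 - <<'E'
from h import *
t=dict(np.load('top0.npz')); s=dict(np.load('scene0.npz'))
def beech(S,box):
    x0,x1,y0,y1=box; im=S['color'][y0:y1,x0:x1]; hsv=cv2.cvtColor(im,cv2.COLOR_RGB2HSV)
    return ((hsv[...,0]<25)&(hsv[...,1]>60)&(hsv[...,2]>150)).astype(np.uint8)
for name,box,z in(('loose',(180,205,175,195),.129),('b',(335,360,122,142),.113),('c',(388,414,122,142),.113)):
    m=beech(t,box); q=max(cv2.findContours(m,0,1)[0],key=cv2.contourArea)
    r=cv2.minAreaRect(q); u,v=r[0]; print(name,r,ray(t,u+box[0],v+box[2],z))
# circle fit to lid via depth
c=cloud(t); sub=c[130:205,425:500].reshape(-1,3); P=sub[(abs(sub[:,2]-.1355)<.006)][:,:2].astype(np.float32)
H=cv2.convexHull(P); print('lid2',cv2.fitEllipse(H),cv2.minEnclosingCircle(H))
# rail / rod: metal pixels, grey in depth
for name,box,zr in(('rail',(315,485,125,150),.062),('rod',(168,235,172,200),.078)):
    x0,x1,y0,y1=box; hsv=cv2.cvtColor(t['color'],cv2.COLOR_RGB2HSV)[y0:y1,x0:x1]; cc=c[y0:y1,x0:x1]
    m=(hsv[...,1]<60)&(abs(cc[...,2]-zr-.003)<.010)&(hsv[...,2]>100)
    q=np.argwhere(m)[:,::-1]+[x0,y0]; P=np.array([ray(t,*p,zr+.004)[:2] for p in q]); 
    vx,vy,a,b=cv2.fitLine(P.astype(np.float32),cv2.DIST_HUBER,0,.001,.001).ravel()
    print(name,len(P),'yaw of y',np.degrees(np.arctan2(vy,vx)),a,b,'yrange',P[:,1].min(),P[:,1].max(),'std',np.std((P-[a,b])@[-vy,vx]))
# scene view: tab tops extremes
for name,box in(('loose',(445,475,222,250)),('b',(268,288,242,268)),('c',(205,225,232,258))):
    m=beech(s,box); q=np.argwhere(m)[:,::-1]+[box[0],box[2]]; print(name,len(q),q.mean(0),q.min(0),q.max(0))
for n,p in(('loose',(.5075,.37,.129)),('b',(.618,.026,.113))): print(n,proj(s,np.array(p)))
E
```

```text
loose ((10.470588684082031, 7.117647647857666), (7.761139392852783, 3.395498752593994), 14.03624439239502) [0.50647611 0.36147625 0.129     ]
b ((11.0, 7.0), (2.0, 8.0), 90.0) [0.61784565 0.02606575 0.113     ]
c ((15.0, 6.5), (3.0, 8.0), 90.0) [ 0.61517433 -0.09845475  0.113     ]
lid2 ((0.5222428441047668, -0.19968345761299133), (0.10256140679121017, 0.1454334855079651), 2.6349568367004395) ((0.5184929966926575, -0.20032013952732086), 0.07127942144870758)
rail 471 yaw of y 88.871544 0.61546326 -0.12079144 yrange -0.29274556881580494 0.0957547724692925 std 0.002788401178405828
rod 134 yaw of y 80.56208 0.50549984 0.35466117 yrange 0.29527695344905486 0.42206588283795526 std 0.002464156169743803
loose 170 [460.05882353 232.45294118] [454 224] [467 241]
b 173 [277.17919075 254.57225434] [272 246] [283 263]
c 167 [213.95808383 242.41916168] [207 235] [220 251]
loose (np.float64(464.88147014370554), np.float64(226.5003282013717))
b (np.float64(275.35868153801187), np.float64(247.5198318318067))
```

```bash
cat >> h.py <<'E'
def rel(p,yaw=None):
    "shift in tool axes to bring the TCP to p; yaw = wanted heading of tool y (deg)"
    o=telemetry.get_obs(); R=o['tool_rot']; y=np.degrees(np.arctan2(R[1,1],R[0,1]))
    a=np.radians(y); Rn=np.array([[-np.sin(a)*-1,0,0]]*3) if 0 else np.array([[-np.sin(a)*1,np.cos(a),0],[np.cos(a),np.sin(a),0],[0,0,-1]])
    if Rn[:,0]@R[:,0]<0: raise SystemExit('axes')
    d=Rn.T@(np.array(p)-o['eef_pos'])
    print('t',round(o['time'],2),'tcp',o['eef_pos'].round(4),'yaw_y',y.round(2),'rel',d.round(4),'twist',None if yaw is None else np.radians(y-yaw).round(4),'F',o['ft_force'].round(1),'open',round(o['opening'],4))
E
sed -i 's/ Rn=np.array(\[\[-np.sin(a)\*-1.*if 0 else / Rn=/' h.py
python3 - <<'E'
from h import *
a=np.radians(68); c=np.array([.5227,-.222]); p=c+.036*np.array([np.cos(a),np.sin(a)])
rel([*p,.36])
E
```

```text
t 0.1 tcp [0.2085 0.5089 0.4036] yaw_y 67.72 rel [-0.5677 -0.5212  0.0436] twist None F [0.7 0.2 0.4] open 0.0934
```

Call:
servo_tool(
  plan=[
    {"dx": -0.568, "dy": -0.521, "dz": 0, "jaw": 0},
    {"dx": -0.568, "dy": -0.521, "dz": 0, "jaw": 0},
    {"dx": -0.568, "dy": -0.521, "dz": 0, "jaw": 0},
    {"dx": -0.568, "dy": -0.521, "dz": 0, "jaw": 0},
    {"dx": -0.568, "dy": -0.521, "dz": 0, "jaw": 0},
    {"dx": -0.568, "dy": -0.521, "dz": 0, "jaw": 0},
    {"dx": -0.568, "dy": -0.521, "dz": 0, "jaw": 0},
    {"dx": -0.568, "dy": -0.521, "dz": 0, "jaw": 0},
    {"dx": -0.568, "dy": -0.521, "dz": 0, "jaw": 0},
    {"dx": -0.568, "dy": -0.521, "dz": 0, "jaw": 0},
  ],
  squeeze=20,
)

```text
invalid input at $.plan[0]: expected keys dx, dy, dz, twist, jaw
```

```bash
python3 - <<'E'
from h import *
rel([.5362,-.1886,.36],68)
E
```

```text
t 0.1 tcp [0.2085 0.5089 0.4036] yaw_y 67.72 rel [-0.5677 -0.5212  0.0436] twist -0.0048 F [0.7 0.2 0.4] open 0.0934
```

Call:
servo_tool(
  plan=[
    {"dx": -0.568, "dy": -0.521, "dz": 0, "twist": 0, "jaw": 0},
    {"dx": -0.568, "dy": -0.521, "dz": 0, "twist": 0, "jaw": 0},
    {"dx": -0.568, "dy": -0.521, "dz": 0, "twist": 0, "jaw": 0},
    {"dx": -0.568, "dy": -0.521, "dz": 0, "twist": 0, "jaw": 0},
    {"dx": -0.568, "dy": -0.521, "dz": 0, "twist": 0, "jaw": 0},
    {"dx": -0.568, "dy": -0.521, "dz": 0, "twist": 0, "jaw": 0},
    {"dx": -0.568, "dy": -0.521, "dz": 0, "twist": 0, "jaw": 0},
    {"dx": -0.568, "dy": -0.521, "dz": 0, "twist": 0, "jaw": 0},
    {"dx": -0.568, "dy": -0.521, "dz": 0, "twist": 0, "jaw": 0},
    {"dx": -0.568, "dy": -0.521, "dz": 0, "twist": 0, "jaw": 0},
  ],
  squeeze=20,
)

```text
time: 1.35
eef_pos: [0.4749, -0.0587, 0.4043]
tool_rot: [[-0.925, 0.379, -0.0], [0.379, 0.925, 0.001], [0.0, 0.0, -1.0]]
ft_force: [0.7, 0.8, 0.5]
opening: 0.0005
grasp_force: 0.0
```

```bash
python3 - <<'E'
from h import *
rel([.5362,-.1886,.36],68)
E
```

```text
t 1.35 tcp [ 0.4749 -0.0587  0.4043] yaw_y 67.7 rel [-0.106  -0.0969  0.0443] twist -0.0053 F [0.7 0.8 0.5] open 0.0005
```

Call:
servo_tool(
  plan=[
    {"dx": -0.106, "dy": -0.097, "dz": 0, "twist": 0, "jaw": 0},
    {"dx": -0.106, "dy": -0.097, "dz": 0, "twist": 0, "jaw": 0},
    {"dx": -0.106, "dy": -0.097, "dz": 0, "twist": 0, "jaw": 0},
    {"dx": -0.106, "dy": -0.097, "dz": 0.03, "twist": 0, "jaw": 0},
    {"dx": -0.106, "dy": -0.097, "dz": 0.055, "twist": 0, "jaw": 0},
    {"dx": -0.106, "dy": -0.097, "dz": 0.06, "twist": 0, "jaw": 0},
    {"dx": -0.106, "dy": -0.097, "dz": 0.06, "twist": 0, "jaw": 0},
    {"dx": -0.106, "dy": -0.097, "dz": 0.06, "twist": 0, "jaw": 0},
    {"dx": -0.106, "dy": -0.097, "dz": 0.06, "twist": 0, "jaw": 0},
    {"dx": -0.106, "dy": -0.097, "dz": 0.06, "twist": 0, "jaw": 0},
  ],
)

```text
time: 2.6
eef_pos: [0.5359, -0.1865, 0.3454]
tool_rot: [[-0.925, 0.379, 0.001], [0.379, 0.925, -0.0], [-0.001, 0.0, -1.0]]
ft_force: [-0.3, 0.2, -0.5]
opening: 0.0003
grasp_force: 0.0
```

```bash
python3 - <<'E'
from h import *
rel([.5362,-.1886,.336],68)
E
```

```text
t 2.6 tcp [ 0.5359 -0.1865  0.3454] yaw_y 67.72 rel [-0.001  -0.0018  0.0094] twist -0.0048 F [-0.3  0.2 -0.5] open 0.0003
```

Call:
servo_tool(
  plan=[
    {"dx": -0.001, "dy": -0.002, "dz": 0.004, "twist": 0, "jaw": 0},
    {"dx": -0.001, "dy": -0.002, "dz": 0.006, "twist": 0, "jaw": 0},
    {"dx": -0.001, "dy": -0.002, "dz": 0.007, "twist": 0, "jaw": 0},
    {"dx": -0.001, "dy": -0.002, "dz": 0.0075, "twist": 0, "jaw": 0},
    {"dx": -0.001, "dy": -0.002, "dz": 0.008, "twist": 0, "jaw": 0},
    {"dx": -0.001, "dy": -0.002, "dz": 0.0085, "twist": 0, "jaw": 0},
    {"dx": -0.001, "dy": -0.002, "dz": 0.009, "twist": 0, "jaw": 0},
    {"dx": -0.001, "dy": -0.002, "dz": 0.009, "twist": 0, "jaw": 0},
    {"dx": -0.001, "dy": -0.002, "dz": 0.009, "twist": 0, "jaw": 0},
    {"dx": -0.001, "dy": -0.002, "dz": 0.009, "twist": 0, "jaw": 0},
  ],
)

```text
time: 3.85
eef_pos: [0.5361, -0.1887, 0.3362]
tool_rot: [[-0.925, 0.379, 0.001], [0.379, 0.925, -0.0], [-0.001, 0.0, -1.0]]
ft_force: [-1.4, 0.8, 4.3]
opening: 0.0007
grasp_force: 2.1
```

Call:
servo_tool(
  plan=[
    {"dx": 0, "dy": 0, "dz": 0.0003, "twist": 0, "jaw": 0},
    {"dx": 0, "dy": 0, "dz": 0.0003, "twist": 0, "jaw": 0},
    {"dx": 0, "dy": 0, "dz": 0.0003, "twist": 0, "jaw": 0},
    {"dx": 0, "dy": 0, "dz": 0.0003, "twist": 0, "jaw": 0},
    {"dx": 0, "dy": 0, "dz": 0.0003, "twist": 0, "jaw": 0},
    {"dx": 0, "dy": 0, "dz": 0.0003, "twist": 0, "jaw": 0},
    {"dx": 0, "dy": 0, "dz": 0.0003, "twist": 0, "jaw": 0},
    {"dx": 0, "dy": 0, "dz": 0.0003, "twist": 0, "jaw": 0},
    {"dx": 0, "dy": 0, "dz": 0.0003, "twist": 0, "jaw": 0},
    {"dx": 0, "dy": 0, "dz": 0.0003, "twist": 0, "jaw": 0},
  ],
)

```text
time: 5.1
eef_pos: [0.5361, -0.1887, 0.3362]
tool_rot: [[-0.925, 0.379, 0.001], [0.379, 0.925, -0.0], [-0.001, 0.0, -1.0]]
ft_force: [-1.5, 1.0, 5.3]
opening: 0.0001
grasp_force: 2.7
```

```bash
python3 - <<'E'
from h import *
rel([.5362,-.1886,.336],68)
o=telemetry.get_obs();R=o['tool_rot'];c=np.array([.5227,-.222]);v=o['eef_pos'][:2]-c
a=np.arctan2(R[1,1],R[0,1]);Rn=np.array([[-np.sin(a),np.cos(a)],[np.cos(a),np.sin(a)]])
print(np.hypot(*v),np.degrees(np.arctan2(v[1],v[0])))
for k in range(1,11):
    t=-np.radians(7*k); w=np.array([[np.cos(t),-np.sin(t)],[np.sin(t),np.cos(t)]])@v-v; print(k,(Rn.T@w).round(4),round(-t,3))
E
```

```text
t 5.1 tcp [ 0.5361 -0.1887  0.3362] yaw_y 67.73 rel [-0.      0.0001  0.0002] twist -0.0048 F [-1.5  1.   5.3] open 0.0001
0.035897575002664 68.01409884685327
1 [-0.0044 -0.0002] 0.122
2 [-0.0087 -0.001 ] 0.244
3 [-0.0129 -0.0023] 0.367
4 [-0.0169 -0.0041] 0.489
5 [-0.0206 -0.0064] 0.611
6 [-0.0241 -0.0091] 0.733
7 [-0.0272 -0.0122] 0.855
8 [-0.0298 -0.0157] 0.977
9 [-0.0321 -0.0194] 1.1
10 [-0.0339 -0.0235] 1.222
```

Call:
servo_tool(
  plan=[
    {"dx": -0.0044, "dy": -0.0002, "dz": 0.001, "twist": 0.122, "jaw": 0},
    {"dx": -0.0087, "dy": -0.001, "dz": 0.001, "twist": 0.244, "jaw": 0},
    {"dx": -0.0129, "dy": -0.0023, "dz": 0.001, "twist": 0.367, "jaw": 0},
    {"dx": -0.0169, "dy": -0.0041, "dz": 0.001, "twist": 0.489, "jaw": 0},
    {"dx": -0.0206, "dy": -0.0064, "dz": 0.001, "twist": 0.611, "jaw": 0},
    {"dx": -0.0241, "dy": -0.0091, "dz": 0.001, "twist": 0.733, "jaw": 0},
    {"dx": -0.0272, "dy": -0.0122, "dz": 0.001, "twist": 0.855, "jaw": 0},
    {"dx": -0.0298, "dy": -0.0157, "dz": 0.001, "twist": 0.977, "jaw": 0},
    {"dx": -0.0321, "dy": -0.0194, "dz": 0.001, "twist": 1.1, "jaw": 0},
    {"dx": -0.0339, "dy": -0.0235, "dz": 0.001, "twist": 1.222, "jaw": 0},
  ],
)

```text
time: 6.35
eef_pos: [0.5588, -0.2225, 0.3361]
tool_rot: [[0.043, 0.999, 0.003], [0.999, -0.043, 0.002], [0.002, 0.002, -1.0]]
ft_force: [-1.7, 4.1, 7.4]
opening: 0.0007
grasp_force: 4.1
```

```bash
python3 - <<'E'
from h import *
rel([.5362,-.1886,.336],-68)
o=telemetry.get_obs();c=np.array([.5227,-.222]);v=o['eef_pos'][:2]-c
print(np.hypot(*v),np.degrees(np.arctan2(v[1],v[0])))
s=snap('scene'); save('pics/s1.png',cv2.resize(s['color'][120:290,100:350],None,fx=3,fy=3,interpolation=cv2.INTER_CUBIC))
E
```

```text
t 6.35 tcp [ 0.5588 -0.2225  0.3361] yaw_y -2.46 rel [ 0.0329 -0.0241  0.0001] twist 1.1438 F [-1.7  4.1  7.4] open 0.0007
0.03614628185035415 -0.7382202403276564
```

View pics/s1.png

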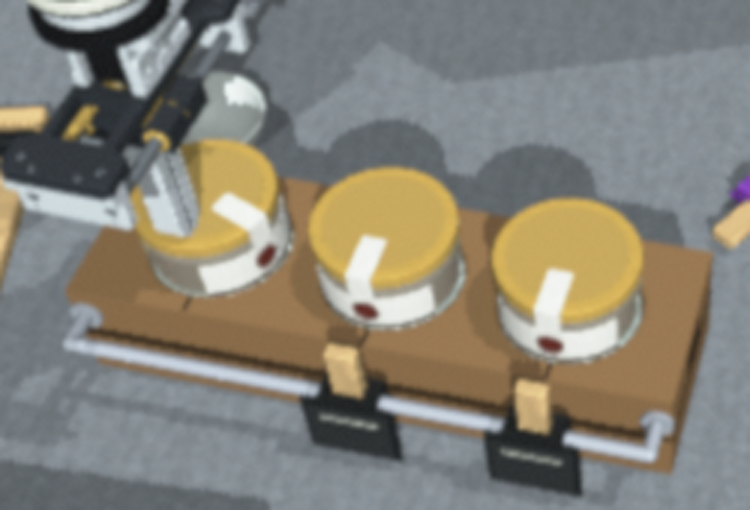

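Call:
servo_tool(
  plan=[
    {"dx": -0.0044, "dy": -0.0002, "dz": 0, "twist": 0.122, "jaw": 0},
    {"dx": -0.0087, "dy": -0.001, "dz": 0, "twist": 0.244, "jaw": 0},
    {"dx": -0.0129, "dy": -0.0023, "dz": 0, "twist": 0.367, "jaw": 0},
    {"dx": -0.0169, "dy": -0.0041, "dz": 0, "twist": 0.489, "jaw": 0},
    {"dx": -0.0206, "dy": -0.0064, "dz": 0, "twist": 0.611, "jaw": 0},
    {"dx": -0.0241, "dy": -0.0091, "dz": 0, "twist": 0.733, "jaw": 0},
    {"dx": -0.0272, "dy": -0.0122, "dz": 0, "twist": 0.855, "jaw": 0},
    {"dx": -0.0298, "dy": -0.0157, "dz": 0, "twist": 0.977, "jaw": 0},
    {"dx": -0.031, "dy": -0.0175, "dz": 0, "twist": 1.04, "jaw": 0},
    {"dx": -0.031, "dy": -0.0175, "dz": 0, "twist": 1.04, "jaw": 0},
  ],
)

```text
time: 7.65
eef_pos: [0.5401, -0.2533, 0.3359]
tool_rot: [[0.882, 0.471, 0.003], [0.471, -0.882, 0.0], [0.003, 0.001, -1.0]]
ft_force: [-1.0, 2.7, 7.2]
opening: 0.0004
grasp_force: 3.6
```

```bash
cat > seal.py <<'E'
from h import *
rel([.5362,-.1886,.336],-68)
t=snap('top'); hsv=cv2.cvtColor(t['color'],cv2.COLOR_RGB2HSV); z=cloud(t)[...,2]
w=((hsv[...,1]<60)&(hsv[...,2]>150)&(abs(z-.137)<.012)).astype(np.uint8); k=w*0;k[135:205,320:500]=w[135:205,320:500]
for q in cv2.findContours(k,0,1)[0]:
    if cv2.contourArea(q)>20:
        M=cv2.moments(q);p=ray(t,M['m10']/M['m00'],M['m01']/M['m00'],.137)
        c=min(((.5268,.028),(.5248,-.097),(.5227,-.222)),key=lambda c:np.hypot(*(p[:2]-c)));d=p[:2]-c
        print('seal',p,'angle',np.degrees(np.arctan2(d[1],d[0])),np.hypot(*d),cv2.contourArea(q),cv2.minAreaRect(q)[1:])
E
python3 seal.py
```

```text
t 7.65 tcp [ 0.5401 -0.2533  0.3359] yaw_y -61.88 rel [ 0.0271 -0.0589 -0.0001] twist 0.1068 F [-1.   2.7  7.2] open 0.0004
seal [0.55943992 0.02796379 0.137     ] angle -0.06355491574558247 0.03263994300823047 104.0 ((15.0, 7.0), 90.0)
seal [ 0.55766363 -0.09646568  0.137     ] angle 0.931481475697209 0.03286797140695197 105.0 ((15.0, 8.0), 90.0)
```

Call:
servo_tool(
  plan=[
    {"dx": 0, "dy": 0, "dz": -0.01, "twist": 0, "jaw": 0},
    {"dx": 0, "dy": 0, "dz": -0.02, "twist": 0, "jaw": 0},
    {"dx": 0, "dy": 0, "dz": -0.03, "twist": 0, "jaw": 0},
    {"dx": -0.03, "dy": 0.05, "dz": -0.03, "twist": 0, "jaw": 0},
    {"dx": -0.06, "dy": 0.11, "dz": -0.03, "twist": 0, "jaw": 0},
    {"dx": -0.06, "dy": 0.11, "dz": -0.03, "twist": 0, "jaw": 0},
    {"dx": -0.06, "dy": 0.11, "dz": -0.03, "twist": 0, "jaw": 0},
    {"dx": -0.06, "dy": 0.11, "dz": -0.03, "twist": 0, "jaw": 0},
    {"dx": -0.06, "dy": 0.11, "dz": -0.03, "twist": 0, "jaw": 0},
    {"dx": -0.06, "dy": 0.11, "dz": -0.03, "twist": 0, "jaw": 0},
  ],
)

```text
time: 8.95
eef_pos: [0.5389, -0.378, 0.3648]
tool_rot: [[0.881, 0.472, 0.0], [0.472, -0.881, -0.0], [0.0, 0.0, -1.0]]
ft_force: [-0.1, -0.3, 0.2]
opening: 0.0004
grasp_force: 0.0
```

```bash
python3 seal.py; python3 - <<'E'
from h import *
s=snap('scene');t=snap('top')
a=cv2.resize(s['color'][140:280,110:350],None,fx=2.5,fy=2.5); b=cv2.resize(t['color'][110:220,300:520],None,fx=2.2,fy=2.2)
im=np.zeros((595,600,3),np.uint8); im[:350]=a; im[350:592,:484]=b; save('pics/s2.png',im)
E
```

```text
t 8.95 tcp [ 0.5389 -0.378   0.3648] yaw_y -61.81 rel [ 0.0871 -0.1682  0.0288] twist 0.1081 F [-0.1 -0.3  0.2] open 0.0004
seal [0.55943992 0.02796379 0.137     ] angle -0.06355491574558247 0.03263994300823047 104.0 ((15.0, 7.0), 90.0)
seal [ 0.55758985 -0.0965027   0.137     ] angle 0.8688987881841688 0.032793617323883854 105.5 ((15.0, 8.0), 90.0)
seal [ 0.555154   -0.21787014  0.137     ] angle 7.252061934136914 0.03271571468626775 107.0 ((16.052854537963867, 7.917962074279785), 77.47119140625)
```

View pics/s2.png

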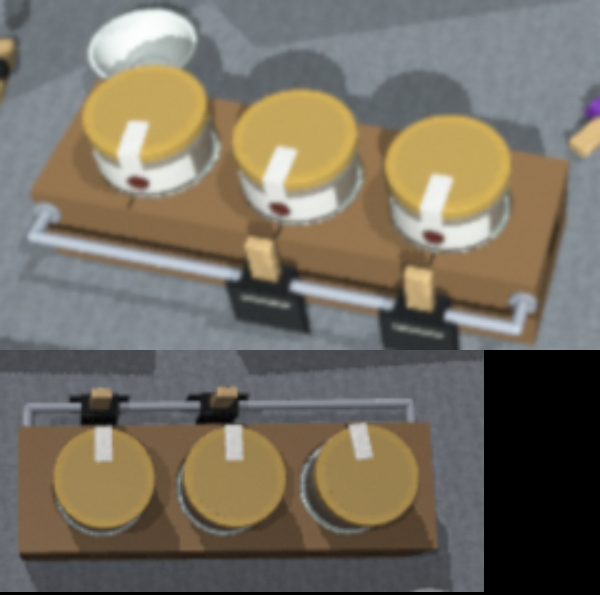

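Jar label is at (140,180) in the upper picture and its seal at (362,440) in the lower one. It is still about 9° short, so I go back to the same spot and turn it a little more.

Call:
servo_tool(
  plan=[
    {"dx": 0.03, "dy": -0.055, "dz": 0, "twist": 0, "jaw": 0},
    {"dx": 0.06, "dy": -0.11, "dz": 0, "twist": 0, "jaw": 0},
    {"dx": 0.06, "dy": -0.11, "dz": 0.01, "twist": 0, "jaw": 0},
    {"dx": 0.06, "dy": -0.11, "dz": 0.02, "twist": 0, "jaw": 0},
    {"dx": 0.06, "dy": -0.11, "dz": 0.027, "twist": 0, "jaw": 0},
    {"dx": 0.06, "dy": -0.11, "dz": 0.0285, "twist": 0, "jaw": 0},
    {"dx": 0.06, "dy": -0.11, "dz": 0.03, "twist": 0, "jaw": 0},
    {"dx": 0.06, "dy": -0.11, "dz": 0.03, "twist": 0, "jaw": 0},
    {"dx": 0.06, "dy": -0.11, "dz": 0.03, "twist": 0, "jaw": 0},
    {"dx": 0.06, "dy": -0.11, "dz": 0.03, "twist": 0, "jaw": 0},
  ],
)

```text
time: 10.35
eef_pos: [0.5397, -0.2551, 0.336]
tool_rot: [[0.883, 0.47, 0.002], [0.47, -0.883, -0.001], [0.001, 0.002, -1.0]]
ft_force: [-1.5, 0.7, 6.6]
opening: 0.0005
grasp_force: 3.2
```

Call:
servo_tool(
  plan=[
    {"dx": -0.0022, "dy": -0.0001, "dz": 0, "twist": 0.06, "jaw": 0},
    {"dx": -0.0043, "dy": -0.0003, "dz": 0, "twist": 0.12, "jaw": 0},
    {"dx": -0.0063, "dy": -0.0006, "dz": 0, "twist": 0.175, "jaw": 0},
    {"dx": -0.0063, "dy": -0.0006, "dz": 0, "twist": 0.175, "jaw": 0},
    {"dx": -0.0063, "dy": -0.0006, "dz": -0.01, "twist": 0.175, "jaw": 0},
    {"dx": -0.0063, "dy": -0.0006, "dz": -0.03, "twist": 0.175, "jaw": 0},
    {"dx": -0.035, "dy": 0.05, "dz": -0.03, "twist": 0.175, "jaw": 0},
    {"dx": -0.065, "dy": 0.11, "dz": -0.03, "twist": 0.175, "jaw": 0},
    {"dx": -0.065, "dy": 0.11, "dz": -0.03, "twist": 0.175, "jaw": 0},
    {"dx": -0.065, "dy": 0.11, "dz": -0.03, "twist": 0.175, "jaw": 0},
  ],
)

```text
time: 11.6
eef_pos: [0.534, -0.3821, 0.3636]
tool_rot: [[0.951, 0.309, -0.001], [0.309, -0.951, 0.002], [-0.0, -0.002, -1.0]]
ft_force: [-0.0, -0.4, 0.5]
opening: 0.0006
grasp_force: 0.0
```

```bash
python3 seal.py
```

```text
t 11.6 tcp [ 0.534  -0.3821  0.3636] yaw_y -72.0 rel [ 0.0619 -0.1833  0.0276] twist -0.0697 F [-0.  -0.4  0.5] open 0.0006
seal [0.55943992 0.02796379 0.137     ] angle -0.06355491574558247 0.03263994300823047 104.0 ((15.0, 7.0), 90.0)
seal [ 0.55757938 -0.09644017  0.137     ] angle 0.9784491494179705 0.03278416082534348 104.5 ((15.0, 8.0), 90.0)
seal [ 0.55543272 -0.22269109  0.137     ] angle -1.20951876266447 0.03274001694413887 110.5 ((16.0, 8.0), 90.0)
```

```bash
python3 - <<'E'
from h import *
rel([.5065,.3615,.40],-9)
E
```

```text
t 11.65 tcp [ 0.5343 -0.3811  0.364 ] yaw_y -71.92 rel [ 0.2041 -0.7145 -0.036 ] twist -1.0981 F [1.2 0.3 0.4] open 0.0003
```

Call:
servo_tool(
  plan=[
    {"dx": 0, "dy": 0, "dz": -0.04, "twist": 0, "jaw": 0},
    {"dx": 0.204, "dy": -0.715, "dz": -0.04, "twist": -1.1, "jaw": 0},
    {"dx": 0.204, "dy": -0.715, "dz": -0.04, "twist": -1.1, "jaw": 0},
    {"dx": 0.204, "dy": -0.715, "dz": -0.04, "twist": -1.1, "jaw": 0},
    {"dx": 0.204, "dy": -0.715, "dz": -0.04, "twist": -1.1, "jaw": 0.5},
    {"dx": 0.204, "dy": -0.715, "dz": -0.04, "twist": -1.1, "jaw": 0.5},
    {"dx": 0.204, "dy": -0.715, "dz": -0.04, "twist": -1.1, "jaw": 0.5},
    {"dx": 0.204, "dy": -0.715, "dz": -0.04, "twist": -1.1, "jaw": 0.5},
    {"dx": 0.204, "dy": -0.715, "dz": -0.04, "twist": -1.1, "jaw": 0.5},
    {"dx": 0.204, "dy": -0.715, "dz": -0.04, "twist": -1.1, "jaw": 0.5},
  ],
)

```text
time: 12.9
eef_pos: [0.5111, 0.1839, 0.4052]
tool_rot: [[0.152, 0.988, 0.001], [0.988, -0.152, 0.001], [0.001, 0.001, -1.0]]
ft_force: [0.8, 0.4, 0.4]
opening: 0.0467
grasp_force: 0.0
```

```bash
python3 - <<'E'
from h import *
rel([.5065,.3615,.40],-9)
E
```

```text
t 12.9 tcp [0.5111 0.1839 0.4052] yaw_y -8.75 rel [ 0.1748 -0.0316  0.0052] twist 0.0043 F [0.8 0.4 0.4] open 0.0467
```

Call:
servo_tool(
  plan=[
    {"dx": 0.175, "dy": -0.032, "dz": 0, "twist": 0, "jaw": 0.45},
    {"dx": 0.175, "dy": -0.032, "dz": 0, "twist": 0, "jaw": 0.45},
    {"dx": 0.175, "dy": -0.032, "dz": 0, "twist": 0, "jaw": 0.45},
    {"dx": 0.175, "dy": -0.032, "dz": 0.02, "twist": 0, "jaw": 0.45},
    {"dx": 0.175, "dy": -0.032, "dz": 0.05, "twist": 0, "jaw": 0.45},
    {"dx": 0.175, "dy": -0.032, "dz": 0.05, "twist": 0, "jaw": 0.45},
    {"dx": 0.175, "dy": -0.032, "dz": 0.05, "twist": 0, "jaw": 0.45},
    {"dx": 0.175, "dy": -0.032, "dz": 0.05, "twist": 0, "jaw": 0.45},
    {"dx": 0.175, "dy": -0.032, "dz": 0.05, "twist": 0, "jaw": 0.45},
    {"dx": 0.175, "dy": -0.032, "dz": 0.05, "twist": 0, "jaw": 0.45},
  ],
)

```text
time: 14.15
eef_pos: [0.5085, 0.3585, 0.3551]
tool_rot: [[0.155, 0.988, 0.001], [0.988, -0.155, 0.001], [0.001, 0.001, -1.0]]
ft_force: [-0.0, 0.4, 0.4]
opening: 0.0421
grasp_force: 0.0
```

```bash
python3 - <<'E'
from h import *
rel([.5065,.3615,.294],-9)
s=snap('scene'); save('pics/s3.png',cv2.resize(s['color'][170:310,380:540],None,fx=4,fy=4,interpolation=cv2.INTER_CUBIC))
E
```

```text
t 14.15 tcp [0.5085 0.3585 0.3551] yaw_y -8.9 rel [ 0.0026 -0.0025  0.0611] twist 0.0018 F [-0.   0.4  0.4] open 0.0421
```

View pics/s3.png

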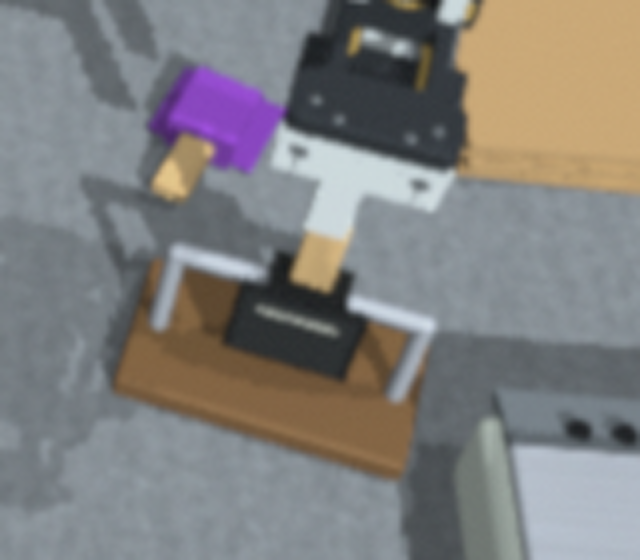

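The front finger at (330,205) lines up with the tab at (320,260), so I descend and grip.

Call:
servo_tool(
  plan=[
    {"dx": 0.002, "dy": -0.002, "dz": 0.01, "twist": 0, "jaw": 0.45},
    {"dx": 0.002, "dy": -0.002, "dz": 0.025, "twist": 0, "jaw": 0.45},
    {"dx": 0.002, "dy": -0.002, "dz": 0.04, "twist": 0, "jaw": 0.45},
    {"dx": 0.002, "dy": -0.002, "dz": 0.055, "twist": 0, "jaw": 0.45},
    {"dx": 0.002, "dy": -0.002, "dz": 0.06, "twist": 0, "jaw": 0.45},
    {"dx": 0.002, "dy": -0.002, "dz": 0.06, "twist": 0, "jaw": 0.3},
    {"dx": 0.002, "dy": -0.002, "dz": 0.06, "twist": 0, "jaw": 0.2},
    {"dx": 0.002, "dy": -0.002, "dz": 0.06, "twist": 0, "jaw": 0.1},
    {"dx": 0.002, "dy": -0.002, "dz": 0.06, "twist": 0, "jaw": 0.0},
    {"dx": 0.002, "dy": -0.002, "dz": 0.06, "twist": 0, "jaw": 0.0},
  ],
  squeeze=25,
)

```text
time: 15.45
eef_pos: [0.5068, 0.361, 0.2951]
tool_rot: [[0.154, 0.988, 0.001], [0.988, -0.154, 0.001], [0.001, 0.001, -1.0]]
ft_force: [-0.3, 0.4, 1.5]
opening: 0.0101
grasp_force: 25.0
```

```bash
python3 - <<'E'
from h import *
rel([.5065,.3615,.294],-9)
print(telemetry.get_obs()['grasp_force'])
E
```

```text
t 15.45 tcp [0.5068 0.361  0.2951] yaw_y -8.88 rel [ 0.0004 -0.0003  0.0011] twist 0.0021 F [-0.3  0.4  1.5] open 0.0101
25.000306963920593
```

Call:
servo_tool(
  plan=[
    {"dx": 0, "dy": 0, "dz": -0.02, "twist": 0, "jaw": 0},
    {"dx": 0, "dy": 0, "dz": -0.05, "twist": 0, "jaw": 0},
    {"dx": 0, "dy": 0, "dz": -0.09, "twist": 0, "jaw": 0},
    {"dx": 0, "dy": 0, "dz": -0.135, "twist": 0, "jaw": 0},
    {"dx": 0, "dy": 0, "dz": -0.135, "twist": 0, "jaw": 0},
    {"dx": 0, "dy": 0, "dz": -0.135, "twist": 0, "jaw": 0},
    {"dx": 0, "dy": 0, "dz": -0.135, "twist": 0, "jaw": 0},
    {"dx": 0, "dy": 0, "dz": -0.135, "twist": 0, "jaw": 0},
    {"dx": 0, "dy": 0, "dz": -0.135, "twist": 0, "jaw": 0},
    {"dx": 0, "dy": 0, "dz": -0.135, "twist": 0, "jaw": 0},
  ],
)

```text
time: 16.7
eef_pos: [0.5068, 0.3609, 0.4291]
tool_rot: [[0.154, 0.988, -0.0], [0.988, -0.154, -0.0], [-0.0, -0.0, -1.0]]
ft_force: [0.9, 0.9, -2.2]
opening: 0.0098
grasp_force: 25.0
```

```bash
python3 - <<'E'
from h import *
rel([.6136,-.2236,.43],-1)
E
```

```text
t 16.7 tcp [0.5068 0.3609 0.4291] yaw_y -8.88 rel [-0.561   0.1958 -0.0009] twist -0.1376 F [ 0.9  0.9 -2.2] open 0.0098
```

Call:
servo_tool(
  plan=[
    {"dx": -0.03, "dy": 0.01, "dz": 0, "twist": -0.02, "jaw": 0},
    {"dx": -0.08, "dy": 0.028, "dz": 0, "twist": -0.04, "jaw": 0},
    {"dx": -0.14, "dy": 0.049, "dz": 0, "twist": -0.06, "jaw": 0},
    {"dx": -0.195, "dy": 0.068, "dz": 0, "twist": -0.08, "jaw": 0},
    {"dx": -0.25, "dy": 0.087, "dz": 0, "twist": -0.1, "jaw": 0},
    {"dx": -0.305, "dy": 0.106, "dz": 0, "twist": -0.12, "jaw": 0},
    {"dx": -0.36, "dy": 0.126, "dz": 0, "twist": -0.138, "jaw": 0},
    {"dx": -0.415, "dy": 0.145, "dz": 0, "twist": -0.138, "jaw": 0},
    {"dx": -0.47, "dy": 0.164, "dz": 0, "twist": -0.138, "jaw": 0},
    {"dx": -0.52, "dy": 0.182, "dz": 0, "twist": -0.138, "jaw": 0},
  ],
)

```text
time: 17.95
eef_pos: [0.6063, -0.1831, 0.4296]
tool_rot: [[0.018, 1.0, 0.001], [1.0, -0.018, -0.0], [-0.0, 0.001, -1.0]]
ft_force: [1.3, 0.5, -0.5]
opening: 0.01
grasp_force: 25.0
```

```bash
python3 - <<'E'
from h import *
rel([.6136,-.2236,.38],-1)
E
```

```text
t 17.95 tcp [ 0.6063 -0.1831  0.4296] yaw_y -1.01 rel [-0.0404  0.008   0.0496] twist -0.0002 F [ 1.3  0.5 -0.5] open 0.01
```

Call:
servo_tool(
  plan=[
    {"dx": -0.02, "dy": 0.004, "dz": 0, "twist": 0, "jaw": 0},
    {"dx": -0.035, "dy": 0.007, "dz": 0, "twist": 0, "jaw": 0},
    {"dx": -0.0405, "dy": 0.008, "dz": 0, "twist": 0, "jaw": 0},
    {"dx": -0.0405, "dy": 0.008, "dz": 0.02, "twist": 0, "jaw": 0},
    {"dx": -0.0405, "dy": 0.008, "dz": 0.05, "twist": 0, "jaw": 0},
    {"dx": -0.0405, "dy": 0.008, "dz": 0.08, "twist": 0, "jaw": 0},
    {"dx": -0.0405, "dy": 0.008, "dz": 0.08, "twist": 0, "jaw": 0},
    {"dx": -0.0405, "dy": 0.008, "dz": 0.08, "twist": 0, "jaw": 0},
    {"dx": -0.0405, "dy": 0.008, "dz": 0.08, "twist": 0, "jaw": 0},
    {"dx": -0.0405, "dy": 0.008, "dz": 0.08, "twist": 0, "jaw": 0},
  ],
)

```text
time: 19.2
eef_pos: [0.6138, -0.2215, 0.3511]
tool_rot: [[0.017, 1.0, 0.003], [1.0, -0.017, -0.001], [-0.001, 0.003, -1.0]]
ft_force: [0.1, -0.3, -1.9]
opening: 0.0094
grasp_force: 25.0
```

```bash
python3 - <<'E'
from h import *
rel([.6136,-.2236,.279],-1)
s=snap('scene');t=snap('top')
a=cv2.resize(s['color'][150:270,90:290],None,fx=3,fy=3,interpolation=cv2.INTER_CUBIC); b=cv2.resize(t['color'][90:170,400:520],None,fx=3,fy=3,interpolation=cv2.INTER_CUBIC)
im=np.zeros((600,600,3),np.uint8); im[:360]=a; im[360:,:360]=b; save('pics/s4.png',im)
print(proj(s,[.6136+.012,-.2236,.135-.022]),proj(s,[.6136,-.2236,.067]))
E
```

```text
t 19.2 tcp [ 0.6138 -0.2215  0.3511] yaw_y -0.97 rel [-0.0021 -0.0001  0.0721] twist 0.0006 F [ 0.1 -0.3 -1.9] open 0.0094
(np.float64(147.98484135134072), np.float64(228.7092189622873)) (np.float64(156.27968235403762), np.float64(237.9330930483979))
```

View pics/s4.png

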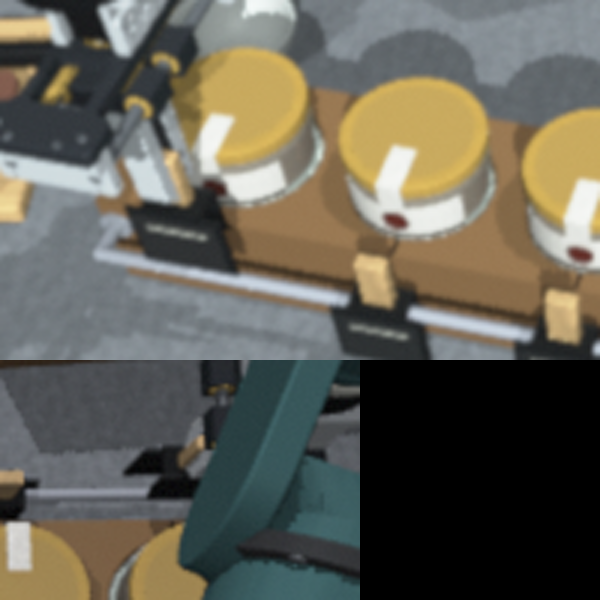

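```bash
python3 - <<'E'
from h import *
s=snap('scene'); c=cloud(s)
hsv=cv2.cvtColor(s['color'],cv2.COLOR_RGB2HSV)
# predicted: face centre given hook; yaw -1
def face(h): return [h[0]+.012,h[1],h[2]-.022]
for n,box,h in(('loose',(130,172,212,245),(.6138,-.2215,.134)),('c',(195,240,242,275),(.6158,-.0986,.062)),('b',(258,300,254,287),(.618,.0264,.062))):
    x0,x1,y0,y1=box; m=(hsv[y0:y1,x0:x1,2]<62).astype(np.uint8)
    q=max(cv2.findContours(m,0,1)[0],key=cv2.contourArea); r=cv2.boundingRect(q); 
    pts=np.argwhere(m)[:,::-1]+[x0,y0]; P=c[pts[:,1],pts[:,0]]
    print(n,len(pts),'centroid',pts.mean(0),'bbox',r[0]+x0,r[1]+y0,r[2:],'pred',np.round(proj(s,face(h)),1),'cloud med',np.median(P,0).round(4),'y range',np.percentile(P[:,1],[3,97]).round(4))
E
```

```text
loose 531 centroid [152.45574388 226.73446328] bbox 133 212 (37, 29) pred [149.1 229.3] cloud med [ 0.6281 -0.209   0.1186] y range [-0.2456 -0.1872]
c 434 centroid [217.62211982 259.82488479] bbox 201 245 (32, 28) pred [215.7 262. ] cloud med [ 0.6306 -0.0906  0.051 ] y range [-0.1221 -0.0652]
b 451 centroid [277.92239468 271.58980044] bbox 262 255 (31, 30) pred [276.2 273.9] cloud med [0.6327 0.0321 0.0532] y range [0.0014 0.0585]
```

Call:
servo_tool(
  plan=[
    {"dx": -0.003, "dy": 0, "dz": 0.01, "twist": 0, "jaw": 0},
    {"dx": -0.003, "dy": 0, "dz": 0.02, "twist": 0, "jaw": 0},
    {"dx": -0.003, "dy": 0, "dz": 0.025, "twist": 0, "jaw": 0},
    {"dx": -0.003, "dy": 0, "dz": 0.03, "twist": 0, "jaw": 0},
    {"dx": -0.003, "dy": 0, "dz": 0.035, "twist": 0, "jaw": 0},
    {"dx": -0.003, "dy": 0, "dz": 0.04, "twist": 0, "jaw": 0},
    {"dx": -0.003, "dy": 0, "dz": 0.044, "twist": 0, "jaw": 0},
    {"dx": -0.003, "dy": 0, "dz": 0.048, "twist": 0, "jaw": 0},
    {"dx": -0.003, "dy": 0, "dz": 0.052, "twist": 0, "jaw": 0},
    {"dx": -0.003, "dy": 0, "dz": 0.055, "twist": 0, "jaw": 0},
  ],
)

```text
time: 20.6
eef_pos: [0.6135, -0.2246, 0.2941]
tool_rot: [[0.017, 1.0, -0.0], [1.0, -0.017, 0.0], [0.0, -0.0, -1.0]]
ft_force: [0.0, -0.3, -1.8]
opening: 0.0098
grasp_force: 25.0
```

Call:
servo_tool(
  plan=[
    {"dx": 0, "dy": 0, "dz": 0.004, "twist": 0, "jaw": 0},
    {"dx": 0, "dy": 0, "dz": 0.007, "twist": 0, "jaw": 0},
    {"dx": 0, "dy": 0, "dz": 0.01, "twist": 0, "jaw": 0},
    {"dx": 0, "dy": 0, "dz": 0.0115, "twist": 0, "jaw": 0},
    {"dx": 0, "dy": 0, "dz": 0.013, "twist": 0, "jaw": 0},
    {"dx": 0, "dy": 0, "dz": 0.014, "twist": 0, "jaw": 0},
    {"dx": 0, "dy": 0, "dz": 0.0145, "twist": 0, "jaw": 0},
    {"dx": 0, "dy": 0, "dz": 0.0145, "twist": 0, "jaw": 0},
    {"dx": 0, "dy": 0, "dz": 0.0145, "twist": 0, "jaw": 0},
    {"dx": 0, "dy": 0, "dz": 0.0145, "twist": 0, "jaw": 0},
  ],
)

```text
time: 21.85
eef_pos: [0.6135, -0.2246, 0.2799]
tool_rot: [[0.017, 1.0, 0.0], [1.0, -0.017, 0.0], [0.0, 0.0, -1.0]]
ft_force: [-0.2, -0.8, -0.7]
opening: 0.0096
grasp_force: 25.0
```

Call:
servo_tool(
  plan=[
    {"dx": 0, "dy": 0, "dz": 0.0005, "twist": 0, "jaw": 0.13},
    {"dx": 0, "dy": 0, "dz": 0.0005, "twist": 0, "jaw": 0.2},
    {"dx": 0, "dy": 0, "dz": 0.0005, "twist": 0, "jaw": 0.3},
    {"dx": 0, "dy": 0, "dz": 0.0005, "twist": 0, "jaw": 0.3},
    {"dx": 0, "dy": 0, "dz": 0.0005, "twist": 0, "jaw": 0.3},
    {"dx": 0, "dy": 0, "dz": -0.01, "twist": 0, "jaw": 0.3},
    {"dx": 0, "dy": 0, "dz": -0.03, "twist": 0, "jaw": 0.3},
    {"dx": 0, "dy": 0, "dz": -0.06, "twist": 0, "jaw": 0.3},
    {"dx": 0, "dy": 0, "dz": -0.1, "twist": 0, "jaw": 0.3},
    {"dx": 0, "dy": 0, "dz": -0.14, "twist": 0, "jaw": 0.3},
  ],
)

```text
time: 23.1
eef_pos: [0.6133, -0.2244, 0.4232]
tool_rot: [[0.017, 1.0, 0.002], [1.0, -0.017, -0.001], [-0.001, 0.002, -1.0]]
ft_force: [-0.1, -0.4, -0.0]
opening: 0.0281
grasp_force: 0.0
```

Call:
servo_tool(
  plan=[
    {"dx": -0.04, "dy": 0, "dz": 0, "twist": 0, "jaw": 0.3},
    {"dx": -0.08, "dy": 0, "dz": 0, "twist": 0, "jaw": 0.3},
    {"dx": -0.12, "dy": -0.03, "dz": 0, "twist": 0, "jaw": 0.3},
    {"dx": -0.16, "dy": -0.06, "dz": 0, "twist": 0, "jaw": 0.3},
    {"dx": -0.2, "dy": -0.1, "dz": 0, "twist": 0, "jaw": 0.3},
    {"dx": -0.2, "dy": -0.1, "dz": 0, "twist": 0, "jaw": 0.3},
    {"dx": -0.2, "dy": -0.1, "dz": 0, "twist": 0, "jaw": 0.3},
    {"dx": -0.2, "dy": -0.1, "dz": 0, "twist": 0, "jaw": 0.3},
    {"dx": -0.2, "dy": -0.1, "dz": 0, "twist": 0, "jaw": 0.3},
    {"dx": -0.2, "dy": -0.1, "dz": 0, "twist": 0, "jaw": 0.3},
  ],
)

```text
time: 24.35
eef_pos: [0.5108, -0.4221, 0.4198]
tool_rot: [[0.016, 1.0, -0.0], [1.0, -0.016, 0.0], [0.0, -0.0, -1.0]]
ft_force: [0.4, -0.6, -0.3]
opening: 0.0284
grasp_force: 0.0
```

```bash
python3 seal.py; python3 - <<'E'
from h import *
s=snap('scene');t=snap('top')
a=cv2.resize(s['color'][140:280,110:350],None,fx=2.5,fy=2.5,interpolation=cv2.INTER_CUBIC); b=cv2.resize(t['color'][110:220,300:520],None,fx=2.2,fy=2.2,interpolation=cv2.INTER_CUBIC)
im=np.zeros((595,600,3),np.uint8); im[:350]=a; im[350:592,:484]=b; save('pics/s5.png',im)
c=cloud(s); hsv=cv2.cvtColor(s['color'],cv2.COLOR_RGB2HSV)
for n,box in(('loose',(135,180,225,265)),('c',(195,240,242,275)),('b',(258,300,254,287))):
    x0,x1,y0,y1=box; m=(hsv[y0:y1,x0:x1,2]<62); pts=np.argwhere(m)[:,::-1]+[x0,y0]; P=c[pts[:,1],pts[:,0]]
    print(n,len(pts),np.median(P,0).round(4),np.percentile(P[:,1],[3,97]).round(4))
E
```

```text
t 24.35 tcp [ 0.5108 -0.4221  0.4198] yaw_y -0.89 rel [0.2339 0.0217 0.0838] twist 1.1712 F [ 0.4 -0.6 -0.3] open 0.0284
seal [0.55943992 0.02796379 0.137     ] angle -0.06355491574558247 0.03263994300823047 104.0 ((15.0, 7.0), 90.0)
seal [ 0.55766363 -0.09646568  0.137     ] angle 0.931481475697209 0.03286797140695197 105.0 ((15.0, 8.0), 90.0)
seal [ 0.5555033  -0.22261091  0.137     ] angle -1.066926835333627 0.03280898662831599 110.5 ((16.0, 8.0), 90.0)
loose 439 [ 0.6285 -0.2154  0.0491] [-0.248  -0.1902]
c 452 [ 0.6304 -0.0906  0.0494] [-0.1233 -0.0652]
b 461 [0.6329 0.0322 0.0503] [0.0012 0.0586]
```

View pics/s5.png

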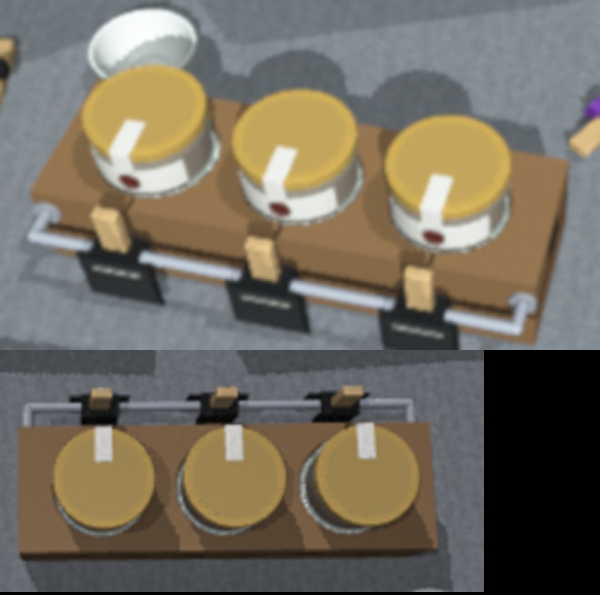

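The loose tag now hangs at (125,270), 125 mm from tag c and at the same height. All three seals face front, at (103,440), (234,440) and (366,440).

```bash
python3 -c "
from h import *
print(workorder.finish_job())"
```

```text
the job is handed in; nothing more can be done
None
```

The job is handed in: in the last camera check the -y-end jar's label faced front to within about 1°, its tag hung on the rail in front of it (about 1 mm off centre), and the other jars and tags had not moved; the judge's result was not shown.

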